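# Feel for the notch in the scanner's sill and release the lid

## Task

The plate scanner is latched shut, and its release bar can only be reached through a notch somewhere along the grey front sill. Feel along the top of the sill with a light fingertip until you find the notch, then gently press down the bar inside it until the lid springs ajar. Move clear and leave the lid standing ajar by itself, without touching the lid or disturbing anything else on the bench.

Things in the scene. Friction and masses are not known exactly. Their poses are not given: they have to be found in the camera images.
- scanner: Bench-top scanner for thin-layer plates: flat white housing, 430 mm wide (y), 320 mm deep (x), 104 mm high, fixed. Origin: middle of the foot of its front face, at bench height. Its x axis points level from front to back, y along the front to its left end, z up. Beside the lid, at the left end, is a console 90 mm wide, 104 mm high.
- sill: Grey fixed sill along the scanner's front, 34 mm deep (x from 0 at the front face to 34 mm). Origin: middle of its front edge, at the height of the rail's top, 97 mm above the bench; axes as the scanner's. Between two end pieces 3 mm higher runs the rail: rigid, straight, level, flat top at z = 0, y from -96 to 96 mm. The notch is in the rail. The white deck behind it is 3 mm lower than the rail.
- sill_left (a point): Left (+y) end of the rail, at the height of its top, 17 mm behind its front edge. The rail has one notch, 48 mm long, cut square across its whole depth, open to the front and upward. Its place differs from start to start and is not reported; its middle lies anywhere from y = -58 to 58 mm on the sill, so that at least 14 mm of rail remains at either side.
- sill_right (a point): Right (-y) end of the rail, at the height of its top, 17 mm behind its front edge. A fingertip set down close to either end meets solid rail first.
- release_bar (a joint): How far the grey release bar is pressed down, in m: 0 at rest, 0.006 at its stop. It runs hidden under the whole rail and shows only in the notch, where its flat top fills the floor 7 mm below the rail's top. Sprung: 4 N starts it, 8 N holds it at its stop; it comes back up by itself. The latch lets go at about 0.004 (7 N).
- lid: Flat grey lid, 318 mm wide, from 80 to 306 mm behind the scanner's front face, 12 mm thick, hinged at the back. Shut it is level, its top 7 mm higher than the rail. Origin: middle of its front lower edge (92 mm above the bench when shut); axes as the scanner's. Once unlatched, a spring swings its front edge 32 mm up (0.14 rad) within about a second and keeps it there.
- vial_front: Small clear glass vial with black cap, 26 mm across, 48 mm high, standing on the bench just in front of the scanner. Origin: centre of its underside. Leave alone.
- vial_console: Small amber vial with black cap, 22 mm across, 40 mm high, standing on the near end of the scanner's console. Origin: centre of its underside. Leave alone.
- tweezers: Steel tweezers, 125 mm long, 8 mm high, lying in front of the scanner. Origin: middle of the underside. Leave alone.
- beaker: Glass beaker, 70 mm across, 90 mm high. Origin: centre of its underside. Leave alone.
- solvent_bottle: White plastic bottle with red cap, 84 mm across, 170 mm high. Origin: centre of its underside. Leave alone.
- amber_jar: Amber glass jar, 56 mm across, 75 mm high. Origin: centre of its underside. Leave alone.
- spatula: Narrow steel laboratory spatula, 170 mm long, 12 mm wide, 4 mm high, lying on the bench. Origin: middle of its underside. Leave alone.

How it is judged:
On the way, in this order (a step that is already met when the one before it is completed fails the run):
1. a fingertip feels the top of the sill, the bar not yet pressed (contact force between the fingers and sill above 0.3 N and value of joint release_bar below 0.002 m), for 0.2 s.
2. the fingers press the release bar down (contact force between the fingers and release_bar above 1 N and value of joint release_bar above 0.003 m).
At the end, for the whole second after the job is handed in: The lid stands ajar at rest (tilted more than 0.12 rad), the release bar is back up (less than 1 mm pressed) (angle between lid's own z axis and vertical above 0.12 rad and angular speed of lid below 0.05 rad/s and value of joint release_bar below 0.001 m); the robot touches nothing.
It fails at once if the lid is touched (more than 2 N) (contact force between any of the fingers, the arm and lid above 2 N).
It fails at once if the sill or the release bar is pushed harder than 40 N (contact force between the fingers and sill above 40 N or contact force between the fingers and release_bar above 40 N).
It fails at once if something else on the bench is moved more than 15 mm or lifted (distance of any of vial_front, vial_console, tweezers, beaker, solvent_bottle, amber_jar, spatula from where it was at the start of the episode above 0.015 m).
It also fails if it takes over 64 s, if anything falls off the work surface, if the arm or the gripper's body presses on something with over 40 N, if the wrist force passes 120 N, or if a joint passes its speed limit or range.

## Robot

A 6-joint arm with a two-finger parallel gripper is mounted at the origin on the work surface. World frame = base frame: x ahead of the robot, y to its left, z up, the work surface at z = 0. Lengths are in m, angles in rad, forces in N, time in s.
With the tool pointing down it reaches from about 0.35 to 0.875 m from the base axis. Payload 15.5 kg.
Tool frame: the origin (TCP) lies at the very end of the fingers, on their centre line; the grasp point (between the pads) lies env.pinch_z behind it (env.pinch_z is the distance from the TCP to the grasp point, in m); z points along the fingers, y is the line along which they close (so a half turn about z gives the same grasp; the last joint's range is limited). The gripper opens to 85 mm and grips with 20 to 120 N. Pads are 22 mm wide; open, the fingers measure 114 mm over their backs; the gripper's body (76 mm by 85 mm) begins 54 mm behind the grasp point. The pads swing forward as they close: fully open they stand 13 mm farther back than shut.
Start: joints at [1.196, 0.494, 1.345, -0, 1.302, -0.096], TCP at [0.173, 0.601, 0.231] pointing down, gripper open.
Joint ranges: [-2.91, 2.91], [-0.82, 2.16], [0.22, 2.67], [-1.22, 4.37], [0.12, 2.79], [-3.08, 3.08]. Speed limits (rad/s): [1.89, 1.89, 2.57, 3.01, 3.01, 3.01].

## Interface

Orientations are given as a unit quaternion [w, x, y, z].
In Python, from workcell import env, cams gives the robot as it stands.
- The arm moves only by the tool carry_out, never from a script. Its argument "plan" is a list of rows, each a list of 4 numbers: the shift along the world's x, y, z in m, then the turn about the world's z in rad. In form: [[dx, dy, dz, yaw], ...]. A call has 1 to 10 rows; each row is the pose to reach, as a shift and turn from the pose commanded when the call began; what a row does not reach only later rows make up. A row lasts 1/10 s, in which the tool goes at most 50 mm and 8.59 degrees, less where a joint would pass 70% of its speed; a pose out of reach is approached as far as the arm can. A call with a gripper value outside its range is refused whole. "hand" is the closure in counts, from 0 (fully open) to 255 (shut), set as the call begins (left out, the last holds). The fingers move at their own pace and stop on an object; "grip_force" is the grip in N (left out, the last holds). Time passes only in rows, so rows that repeat a pose let the fingers close. It gives the time, the measured TCP pose, the force, the opening and the grip force at its end, in the units of the state.
- env.read_state(): the state, without advancing time (a new reading comes with each control period).
- cams.capture(name): name is "scene" or "top"; returns a dict with "pixels" (480x640x3 uint8, blue, green, red), "fx", "fy", "cx", "cy" (pixels), "eye" and "rotation" of the camera in the world. Camera axes: x right, y up, looking along -z (the intrinsics and any distortion apply to the point x, -y, -z); pixel columns grow to the right and rows downward; lengths in m; the calibration is good to about 2 mm. A picture is of the moment at which its call begins. There is no depth.
- env.hand_in(): hands the job in; it is judged then, once.
The state is a dict: "t": time; "joints": joint angles; "joint_velocities": joint speeds; "effort": joint torques, N m; "eef_pos": TCP position; "tool_rot": TCP orientation; "force": force on the tool from outside, world axes, zero at the start; "moment": the same for the moment, N m; "gripper_width": opening from 0.0 (shut) to 1.0 (fully open); "grip_force": force on a finger pad.
Only numpy, scipy, OpenCV 4.12 (cv2) and the standard library are available. Lean on these libraries where they do the work, as an engineer would, in place of code of your own. Each camera call takes 0.05 s, during which the arm holds its last target. There are 200 camera calls.

## Working session

There is one attempt and no reset: what is moved stays moved. The work goes in short steps, Python scripts to look and compute and a tool call to move; the robot and the scene stay as the last step left them, time stands still between calls to the robot, and variables do not carry over. Pictures are saved under pics/ and viewed, at most 10 in all, crops included, and the job is handed in when it is done.

Besides the shell and the picture viewer there is one more tool, called after "Request:" by a JSON object that holds its "name" and its "arguments". carry_out: Moves the arm, as the interface text tells. Its arguments: {"type":"object","properties":{"plan":{"type":"array","items":{"type":"array","items":{"type":"number"}}},"hand":{"type":"number"},"grip_force":{"type":"number"}},"required":["plan"]}

```bash
ls; mkdir -p pics; python3 - <<'E'
from workcell import env,cams
import cv2
s=env.read_state();print(s,env.pinch_z)
for n in("scene","top"):
    c=cams.capture(n);cv2.imwrite(f"pics/{n}0.png",c["pixels"]);print({k:v for k,v in c.items() if k!="pixels"})
E
```

```text
pics
{'t': 0.0, 'joints': array([ 1.19550866e+00,  4.94153308e-01,  1.34612687e+00,  2.08289849e-05,
        1.30252677e+00, -9.54960791e-02]), 'joint_velocities': array([ 3.66276520e-04,  4.15737791e-04, -8.75217925e-04,  6.75560378e-04,
        2.81342637e-03,  5.50768813e-05]), 'effort': array([-1.41317883e-03, -8.82168388e+01, -3.83848643e+01, -5.51020858e-04,
        1.05835104e-02, -5.03897365e-05]), 'eef_pos': array([0.17245073, 0.60035785, 0.23072028]), 'tool_rot': array([-1.51365137e-04,  1.39442641e-01,  9.90229964e-01, -5.88063855e-04]), 'force': array([-0.68040308, -0.30201022, -0.81160763]), 'moment': array([-0.01662842, -0.02722728,  0.02094139]), 'grip_force': 0.0, 'gripper_width': 1.001314399851457} 0.0187
{'fx': 485.27450024107384, 'fy': 485.27450024107384, 'cx': 323.37634392277613, 'cy': 241.97193585630004, 'eye': array([1.29861338, 0.16335017, 0.92760125]), 'rotation': array([0.58656361, 0.22630485, 0.28931468, 0.72182149])}
{'fx': 466.9962984602776, 'fy': 466.9962984602776, 'cx': 325.9370626589424, 'cy': 241.19705951051233, 'eye': array([ 0.40141774, -0.0095554 ,  1.15728689]), 'rotation': array([ 0.70696945,  0.03249424, -0.03590727, -0.70558415])}
```

View pics/scene0.png

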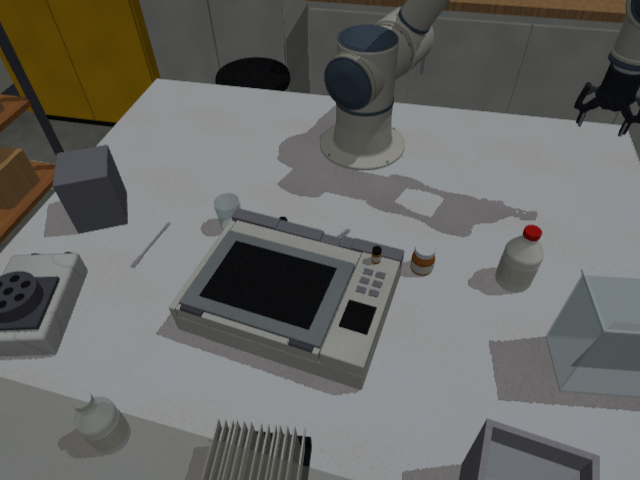

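View pics/top0.png

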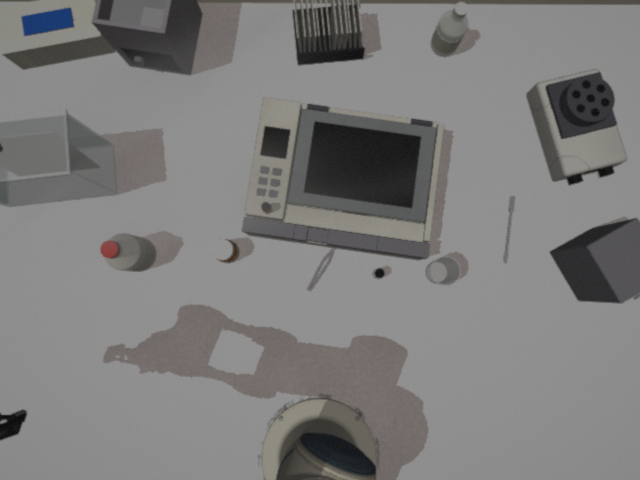

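The top view shows the scanner with its sill running from about (244,228) to (428,248), with possible notch marks near (293–330,235). The vial stands at (379,272), the tweezers at (321,268) and the beaker at (440,270). I'll enlarge the sill.

```bash
python3 - <<'E'
import cv2
a=cv2.imread("pics/top0.png")[205:295,235:445]
b=cv2.imread("pics/scene0.png")[195:275,220:420]
a=cv2.resize(a,(798,342),interpolation=cv2.INTER_CUBIC)
b=cv2.resize(b,(640,256),interpolation=cv2.INTER_CUBIC)
import numpy as np
b=cv2.copyMakeBorder(b,0,0,0,158,cv2.BORDER_CONSTANT)
cv2.imwrite("pics/crop.png",np.vstack([a,b]))
E
```

```text
(no output)
```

View pics/crop.png

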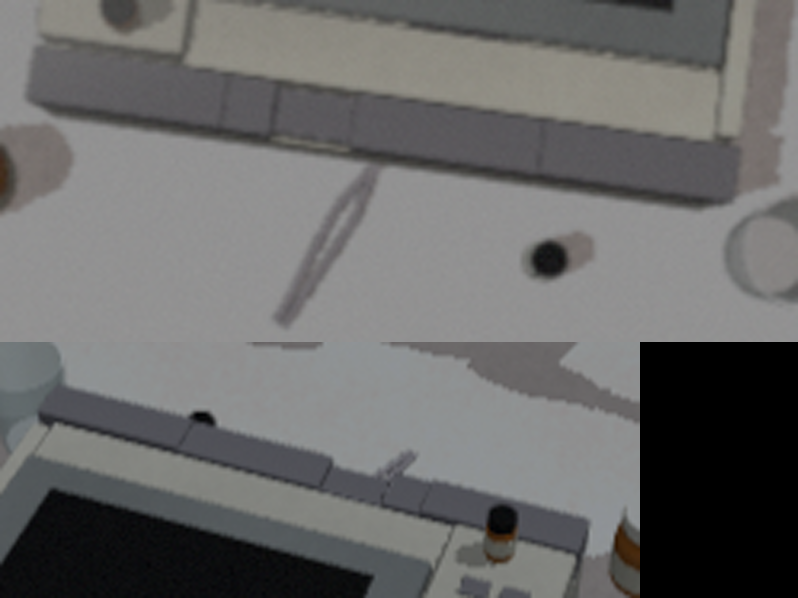

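The notch shows in the crop at x≈274–350, which is top-image columns ~307–327. The rail seams are at crop x≈222 and 541. Next I'll compute world coordinates.

```bash
cat > h.py <<'E'
from workcell import env,cams
import numpy as np
from scipy.spatial.transform import Rotation as R
def ray(c,uv,z):
    u,v=uv
    d=np.array([(u-c["cx"])/c["fx"],-(v-c["cy"])/c["fy"],-1.])
    q=c["rotation"]; d=R.from_quat([q[1],q[2],q[3],q[0]]).apply(d)
    return (c["eye"]+d*(z-c["eye"][2])/d[2])
E
python3 - <<'E'
from h import *
t=cams.capture("top");s=cams.capture("scene")
f=lambda x,y:(235+x/3.8-.37,205+y/3.8-.37)
g=lambda x,y:(220+x/3.2-.34,195+y/3.2-.34)
for n,p in dict(Lb=(226,78),Lf=(221,121),Nlb=(278,84),Nrb=(353,95),Nrf=(350,145),Rb=(544,120),Rf=(540,172)).items(): print(n,ray(t,f(*p),.097).round(4))
for n,p in dict(Rf=(194,424-342),Rb=(179,445-342),Nrf=(331,459-342),Nrb=(322,486-342),Lb=(421,514-342),Lf=(432,486-342)).items(): print("scene",n,ray(s,g(*p),.097).round(4))
for n,p,z in (("vial",(548,258),.048),("tw0",(374,172),.005),("tw1",(284,320),.005),("beaker",(765,258),.045)): print(n,ray(t,f(*p),z).round(3))
q=env.read_state()["tool_rot"];print(R.from_quat([q[1],q[2],q[3],q[0]]).as_matrix().round(3))
E
```

```text
Lb [0.5411 0.0583 0.097 ]
Lf [0.515  0.0611 0.097 ]
Nlb [0.5375 0.027  0.097 ]
Nrb [ 0.5309 -0.0182  0.097 ]
Nrf [ 0.5007 -0.0164  0.097 ]
Rb [ 0.5161 -0.133   0.097 ]
Rf [ 0.4847 -0.1304  0.097 ]
scene Rf [ 0.4906 -0.1285  0.097 ]
scene Rb [ 0.5148 -0.1336  0.097 ]
scene Nrf [ 0.5066 -0.0178  0.097 ]
scene Nrb [ 0.535  -0.0185  0.097 ]
scene Lb [0.5481 0.0577 0.097 ]
scene Lf [0.519  0.0608 0.097 ]
vial [ 0.435 -0.14   0.048]
tw0 [ 0.492 -0.033  0.005]
tw1 [0.396 0.025 0.005]
beaker [ 0.435 -0.277  0.045]
[[-0.961  0.276 -0.   ]
 [ 0.276  0.961 -0.001]
 [ 0.    -0.001 -1.   ]]
```

Request:
{"name": "carry_out", "arguments": {"hand": 255, "plan": [[0.01,-0.01,0.02,0],[0.03,-0.04,0.04,0.02],[0.045,-0.08,0.04,0.04],[0.065,-0.12,0.04,0.06],[0.085,-0.16,0.04,0.08],[0.105,-0.2,0.04,0.1],[0.125,-0.24,0.04,0.12],[0.145,-0.28,0.04,0.13],[0.165,-0.32,0.04,0.13],[0.18,-0.35,0.04,0.13]]}}

```text
t: 1.2
eef_pos: [0.3532, 0.2486, 0.2714]
tool_rot: [0.0, 0.075, 0.997, -0.0]
force: [0.6, 0.4, -0.0]
gripper_width: 0.002
grip_force: 0.0
```

Request:
{"name": "carry_out", "arguments": {"plan": [[0.02,-0.04,0,0],[0.04,-0.08,0,0],[0.06,-0.12,0,0],[0.08,-0.16,0,0],[0.1,-0.2,0,0],[0.12,-0.24,0,0],[0.14,-0.27,0,0],[0.155,-0.295,0,0],[0.16,-0.306,0,0],[0.16,-0.306,0,0]]}}

```text
t: 2.2
eef_pos: [0.5128, -0.0562, 0.271]
tool_rot: [-0.0, 0.076, 0.997, -0.0]
force: [-0.2, 0.2, -0.6]
gripper_width: -0.004
grip_force: 0.0
```

Request:
{"name": "carry_out", "arguments": {"plan": [[0,0,-0.02,0],[0,0,-0.05,0],[0,0,-0.08,0],[0,0,-0.11,0],[0,0,-0.13,0],[0,0,-0.145,0],[0,0,-0.155,0],[0,0,-0.16,0],[0,0,-0.161,0],[0,0,-0.161,0]]}}

```text
t: 3.2
eef_pos: [0.5128, -0.0551, 0.1108]
tool_rot: [0.0, 0.075, 0.997, -0.0]
force: [0.1, -0.5, 0.3]
gripper_width: 0.0
grip_force: 0.0
```

```bash
python3 - <<'E'
from h import *
import cv2
a=cams.capture("top")["pixels"][190:290,225:445];b=cams.capture("scene")["pixels"][140:290,210:430]
r=lambda i,h:cv2.resize(i,(660,h),interpolation=cv2.INTER_CUBIC)
cv2.imwrite("pics/c2.png",np.vstack([r(a,270),r(b,330)]))
E
```

```text
(no output)
```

View pics/c2.png

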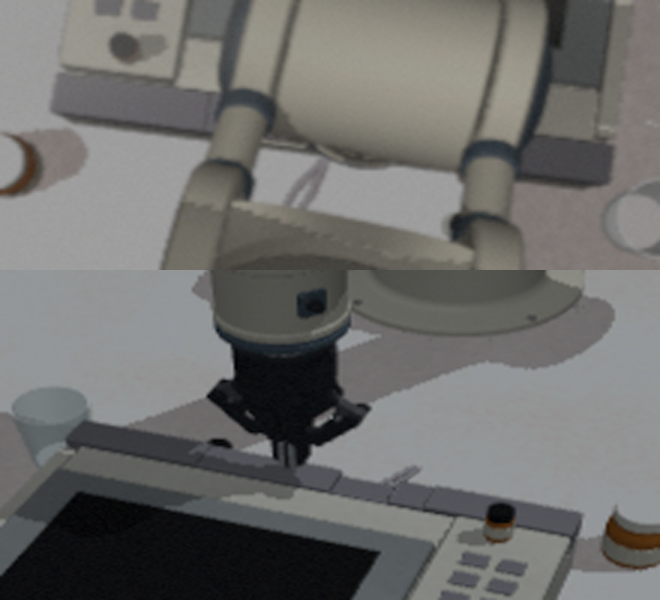

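The lower crop shows the shut fingertip at about (288,460), just above the rail between the right seam (205,450) and the notch's right edge (338,478). Next I'll lower it gently.

Request:
{"name": "carry_out", "arguments": {"plan": [[0,0,-0.003,0],[0,0,-0.006,0],[0,0,-0.008,0],[0,0,-0.01,0],[0,0,-0.011,0],[0,0,-0.0115,0],[0,0,-0.012,0],[0,0,-0.012,0]]}}

```text
t: 4.1
eef_pos: [0.5126, -0.0553, 0.0982]
tool_rot: [-0.0, 0.075, 0.997, 0.0]
force: [0.0, 0.3, -0.3]
gripper_width: -0.004
grip_force: 0.0
```

Request:
{"name": "carry_out", "arguments": {"plan": [[0,0,-0.0005,0],[0,0,-0.001,0],[0,0,-0.001,0]]}}

```text
t: 4.4
eef_pos: [0.5126, -0.0553, 0.0972]
tool_rot: [0.0, 0.075, 0.997, -0.0]
force: [0.2, -0.2, -0.6]
gripper_width: -0.004
grip_force: 0.0
```

Request:
{"name": "carry_out", "arguments": {"plan": [[0,0,-0.0003,0],[0,0,-0.0006,0],[0,0,-0.0006,0]]}}

```text
t: 4.7
eef_pos: [0.5126, -0.0553, 0.097]
tool_rot: [0.0, 0.075, 0.997, -0.0]
force: [-2.6, 0.7, 8.1]
gripper_width: 0.001
grip_force: 3.8
```

Contact at z = 0.097 with about 8 N. I'll ease off slightly and slide along the rail toward the notch.

Request:
{"name": "carry_out", "arguments": {"plan": [[0,0,0.0002,0],[0,0,0.0002,0],[0,0,0.0002,0],[0.0007,0.005,0.0002,0],[0.0015,0.01,0.0002,0],[0.0022,0.015,0.0002,0],[0.0022,0.015,0.0002,0]]}}

```text
t: 5.4
eef_pos: [0.5152, -0.0396, 0.097]
tool_rot: [0.0, 0.075, 0.997, 0.0]
force: [0.5, 3.0, 5.7]
gripper_width: 0.003
grip_force: 2.8
```

Request:
{"name": "carry_out", "arguments": {"plan": [[0.001,0.007,0,0],[0.002,0.014,0,0],[0.003,0.021,0,0],[0.004,0.028,0,0],[0.005,0.035,0,0],[0.006,0.04,0,0],[0.0065,0.044,0,0],[0.0065,0.044,0,0]]}}

```text
t: 6.2
eef_pos: [0.5213, 0.0042, 0.0968]
tool_rot: [-0.0, 0.075, 0.997, 0.0]
force: [-0.5, 0.4, 0.1]
gripper_width: -0.001
grip_force: 0.0
```

The force has dropped to zero, so the fingertip is over the notch. Lower toward the bar, which should be at z ≈ 0.090.

Request:
{"name": "carry_out", "arguments": {"plan": [[0,0,-0.001,0],[0,0,-0.002,0],[0,0,-0.003,0],[0,0,-0.004,0],[0,0,-0.005,0],[0,0,-0.006,0],[0,0,-0.0065,0],[0,0,-0.0075,0],[0,0,-0.0075,0]]}}

```text
t: 7.1
eef_pos: [0.5213, 0.0037, 0.0894]
tool_rot: [0.0, 0.075, 0.997, -0.0]
force: [-1.0, -0.5, 3.1]
gripper_width: -0.001
grip_force: 1.5
```

Request:
{"name": "carry_out", "arguments": {"plan": [[0,0,-0.001,0],[0,0,-0.002,0],[0,0,-0.003,0],[0,0,-0.004,0],[0,0,-0.0045,0],[0,0,-0.0045,0],[0,0,-0.0045,0]]}}

```text
t: 7.8
eef_pos: [0.5213, 0.0037, 0.085]
tool_rot: [0.0, 0.075, 0.997, -0.0]
force: [-1.8, -0.3, 7.2]
gripper_width: -0.002
grip_force: 3.4
```

Request:
{"name": "carry_out", "arguments": {"plan": [[0,0,0,0],[0,0,0,0],[0,0,0,0],[0,0,0.003,0],[0,0,0.008,0],[-0.003,0,0.02,0],[-0.008,0,0.05,0],[-0.015,0,0.09,0],[-0.025,0,0.13,0],[-0.035,0,0.16,0]]}}

```text
t: 8.8
eef_pos: [0.4859, 0.0037, 0.2478]
tool_rot: [0.001, 0.075, 0.997, -0.0]
force: [0.4, -0.6, -0.4]
gripper_width: -0.002
grip_force: 0.0
```

Request:
{"name": "carry_out", "arguments": {"plan": [[-0.01,0.03,0,0],[-0.02,0.07,0,0],[-0.03,0.11,0,0],[-0.04,0.15,0,0],[-0.05,0.19,0,0],[-0.06,0.22,0,0],[-0.065,0.24,0,0],[-0.065,0.25,0,0],[-0.065,0.25,0,0],[-0.065,0.25,0,0]]}}

```text
t: 9.8
eef_pos: [0.4215, 0.253, 0.2451]
tool_rot: [0.0, 0.075, 0.997, -0.0]
force: [0.4, -0.5, 0.1]
gripper_width: 0.003
grip_force: 0.0
```

```bash
python3 - <<'E'
from h import *
import cv2
cv2.imwrite("pics/end.png",cams.capture("scene")["pixels"])
E
```

```text
(no output)
```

View pics/end.png

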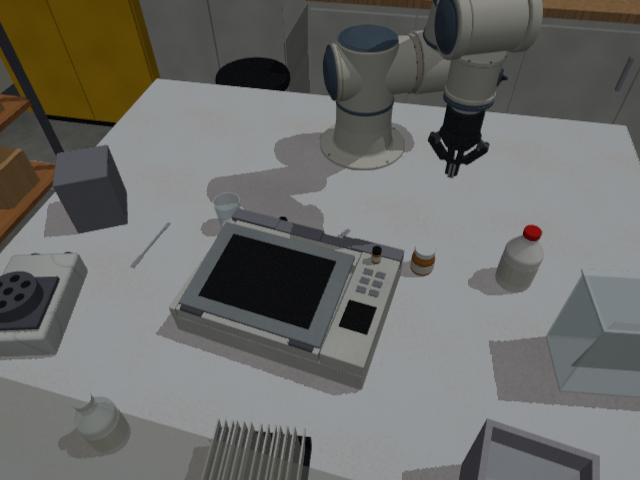

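The lid now stands ajar: its front edge has risen to cover most of the deck (235,225)–(353,265). The vials, beaker and tweezers are where they were, and the arm is clear. I'll let it settle briefly, then hand in.

Request:
{"name": "carry_out", "arguments": {"plan": [[0,0,0,0],[0,0,0,0],[0,0,0,0],[0,0,0,0],[0,0,0,0],[0,0,0,0],[0,0,0,0],[0,0,0,0],[0,0,0,0],[0,0,0,0]]}}

```text
t: 10.85
eef_pos: [0.4213, 0.2537, 0.2449]
tool_rot: [0.0, 0.075, 0.997, 0.0]
force: [-0.1, 0.1, -0.6]
gripper_width: 0.002
grip_force: 0.0
```

```bash
python3 -c "
from workcell import env
print(env.hand_in())"
```

```text
the job is handed in; nothing more can be done
None
```

I felt along the rail, found the notch and pressed the bar about 5 mm; the lid sprang ajar, the arm is clear, nothing else looks moved, and the job is handed in (no verdict came back).

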